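Put the cleaned microscope objectives away in their tray in order of length

ROBOT

A 6-joint arm with a two-finger parallel gripper is mounted at the origin on the work surface. World frame = base frame: x ahead of the robot, y to its left, z up, the work surface at z = 0. Lengths are in m, angles in rad, forces in N, time in s.
With the tool pointing down it reaches from about 0.35 to 0.925 m from the base axis. Payload 6.4 kg.
Tool frame: the origin (TCP) lies midway between the tips of the shut fingers; the grasp point (between the pads) lies env.pinch_z behind it (env.pinch_z is the distance from the TCP to the grasp point, in m); z points along the fingers, y is the direction in which the jaws open and shut (so a half turn about z gives the same grasp; the last joint's range is limited). The gripper opens to 85 mm and grips with 20 to 120 N. Pads are 22 mm wide; open, the fingers measure 114 mm over their backs; the gripper's body (76 mm by 85 mm) begins 54 mm behind the grasp point. The pads swing forward as they close: fully open they stand 13 mm farther back than shut.
Start: joints at [-1.372, 0.245, 1.558, -0, 1.339, -0.174], TCP at [0.237, -0.605, 0.231] pointing down, gripper open.
Joint ranges: [-3.13, 3.13], [-1.02, 2.26], [0.13, 2.54], [-0.95, 4.09], [0.21, 2.88], [-2.74, 2.74]. Speed limits (rad/s): [2.57, 2.57, 3.14, 3.14, 3.14, 3.14].

INTERFACE

Orientations are given as a unit quaternion [x, y, z, w].
In Python, from cell import env gives the robot as it stands. The module is installed in compiled form; this text tells all that it offers.
- The arm moves only by the tool send_rows, never from a script. Its argument "plan" is a list of rows, each an object with "rotation": the turn, a rotation vector about the tool's x, y, z in rad, a list of three; "slide": the shift along the tool's x, y, z in m, a list of three; "grip": the opening in per cent of the stroke, from 0 (shut) to 100 (fully open). In form: [{"rotation": [ax, ay, az], "slide": [tx, ty, tz], "grip": grip}, ...]. A call has 1 to 10 rows; each row shifts and turns the commanded pose from where the row before left it, along the tool's axes as they then stand; what a row does not reach is not made up. A row lasts 1/8 s, in which the tool goes at most 62.5 mm and 10.7 degrees, less where a joint would pass 70% of its speed; a pose out of reach is approached as far as the arm can. A call is refused whole if a number of a shift passes 0.0625 or a number of a turn 0.188, either way. A call with a gripper value outside its range is refused whole. The fingers move at their own pace and stop on an object; "squeeze" is the grip in N (left out, the last holds). Time passes only in rows, so rows that do not move let the fingers close. It gives the time, the measured TCP pose, the force and the opening at its end, in the units of the state.
- env.observe(): the state, without advancing time (a new reading comes with each control period).
- env.snapshot(name): name is "side" or "top" or "wrist"; returns a dict with "pixels" (384x512x3 uint8, red, green, blue), "mtx" (3x3 intrinsics, pixels), "k1" (the pictures are not rectified: a ray, as slopes to the right and down, at radius r is drawn at 1 + k1 r^2 times it, then the intrinsics apply), "rvec" (rotation vector, rad) and "tvec" (3), from world to camera coordinates, as OpenCV has them. Camera axes: x right, y down, z forward; pixel columns grow to the right and rows downward; lengths in m; the calibration is good to about 2 mm. A picture is of the moment at which its call begins. There is no depth.
- env.finish_job(): hands the job in, once; it reports no verdict.
The state is a dict: "time_s": time; "joint_positions": joint angles; "joint_vel": joint speeds; "joint_torque": joint torques, N m; "ee_pos": TCP position; "ee_rot": TCP orientation; "force": force on the tool from outside, world axes, zero at the start; "moment": the same for the moment, N m; "gripper_width": finger opening in m.
Only numpy, scipy, OpenCV 4.12 (cv2) and the standard library are available. Lean on these libraries where they do the work, as an engineer would, in place of code of your own. Each camera call takes 0.05 s, during which the arm holds its last target.

TASK

The four cleaned microscope objectives stand on the mat: put them away in the objective tray, one to a bay, in order of length, with the shortest in the bay next to the red pull tab and the longest at the far end. Keep them upright, nose up, and set each one down gently on the floor of its bay, never dropping it. Leave the eyepiece, the oil bottle and everything else on the bench where it is.

Things in the scene. Friction and masses are not known exactly. Their poses are not given: they have to be found in the camera images.
- objective_red: microscope objective, the shortest of four: 36 mm tall, nose up. Silver barrel 32 mm in diameter from the foot to 32 mm up, a red ring round the barrel's top, above it a narrower steel nose with dark lens; black dust cap as foot. Origin: centre of the underside, z up. Loose, 55 to 270 g. Starts on a fixed 2 mm thick dark blue-grey mat, 75 mm or more centre to centre from its neighbours
- objective_yellow: microscope objective, second shortest of four: 46 mm tall, nose up. Silver barrel 32 mm in diameter from the foot to 35 mm up, a yellow ring round the barrel's top, above it a narrower steel nose with dark lens; black dust cap as foot. Origin: centre of the underside, z up. Loose, 55 to 270 g. Starts on a fixed 2 mm thick dark blue-grey mat, 75 mm or more centre to centre from its neighbours
- objective_green: microscope objective, second longest of four: 56 mm tall, nose up. Silver barrel 32 mm in diameter from the foot to 42 mm up, a green ring round the barrel's top, above it a narrower steel nose with dark lens; black dust cap as foot. Origin: centre of the underside, z up. Loose, 55 to 270 g. Starts on a fixed 2 mm thick dark blue-grey mat, 75 mm or more centre to centre from its neighbours
- objective_blue: microscope objective, the longest of four: 66 mm tall, nose up. Silver barrel 32 mm in diameter from the foot to 48 mm up, a blue ring round the barrel's top, above it a narrower steel nose with dark lens; black dust cap as foot. Origin: centre of the underside, z up. Loose, 55 to 270 g. Starts on a fixed 2 mm thick dark blue-grey mat, 75 mm or more centre to centre from its neighbours
- tray: aluminium tray, fixed, 68 (x) by 244 mm (y), any yaw. Four open bays in a row along y, 60 x 56 mm inside, dark floor with a pale ring at the centre. Origin: centre of the underside. Bay centres x = 0, y = -90, -30, 30, 90 mm; floor 4 mm, walls and dividers 12 mm above the origin (4 mm thick). A red pull tab sticks out 24 mm at the -y end (34 mm wide, 14 mm high), next to the -90 mm bay
- eyepiece: microscope eyepiece, leave it: black, 44 mm tall, 38 mm across on a 30 mm steel tube, no colour ring; stands on the mat among the objectives. Origin: centre of the underside
- oil_bottle: small amber glass oil bottle with white cap, leave it: 29 mm in diameter, 56 mm tall; stands on the mat among the objectives. Origin: centre of the underside
- slide_box: orange slide box, leave it: 100 x 82 x 33 mm, lies on the bench. Origin: centre of the underside
- flask: small clear culture flask with blue cap, lying flat, leave it: 80 mm long (x, cap to -x), 42 mm wide, 25 mm high, on the bench. Origin: centre of the underside under its middle
- tissue_box: white and green lens-tissue box, leave it: 105 x 65 x 22 mm, lies on the bench. Origin: centre of the underside

How it is judged:
At the end, for the whole second after the job is handed in: From the red tab outwards the bays hold the red, yellow, green and blue ringed objectives, each upright (0.1 rad) on the floor of its bay (foot 2 to 7 mm above the tray's underside, centre within 16 mm across and 14 mm along the tray of the bay centre), released and at rest (x of objective_red in the frame of tray between -0.016 and 0.016 m and y of objective_red in the frame of tray between -0.104 and -0.076 m and z of objective_red in the frame of tray between 0.002 and 0.007 m and angle between each of objective_red, objective_yellow, objective_green, objective_blue's own z axis and vertical below 0.1 rad and linear speed of each of objective_red, objective_yellow, objective_green, objective_blue below 0.02 m/s and contact force between the fingers and objective_red below 0.2 N and x of objective_yellow in the frame of tray between -0.016 and 0.016 m and y of objective_yellow in the frame of tray between -0.044 and -0.016 m and z of objective_yellow in the frame of tray between 0.002 and 0.007 m and contact force between the fingers and objective_yellow below 0.2 N and x of objective_green in the frame of tray between -0.016 and 0.016 m and y of objective_green in the frame of tray between 0.016 and 0.044 m and z of objective_green in the frame of tray between 0.002 and 0.007 m and contact force between the fingers and objective_green below 0.2 N and x of objective_blue in the frame of tray between -0.016 and 0.016 m and y of objective_blue in the frame of tray between 0.076 and 0.104 m and z of objective_blue in the frame of tray between 0.002 and 0.007 m and contact force between the fingers and objective_blue below 0.2 N); the robot touches nothing.
It fails at once if an objective is dropped or struck: it moves faster than 0.5 m/s (a fall of about 13 mm) while the fingers do not touch it ((linear speed of objective_red above 0.5 m/s and contact force between the fingers and objective_red below 0.05 N) or (linear speed of objective_yellow above 0.5 m/s and contact force between the fingers and objective_yellow below 0.05 N) or (linear speed of objective_green above 0.5 m/s and contact force between the fingers and objective_green below 0.05 N) or (linear speed of objective_blue above 0.5 m/s and contact force between the fingers and objective_blue below 0.05 N)).
It fails at once if an objective is tipped over (more than 45 degrees) (angle between any of objective_red, objective_yellow, objective_green, objective_blue's own z axis and vertical above 0.785 rad).
It fails at once if the eyepiece, oil bottle, slide box, flask or tissue box is moved by more than 25 mm or tipped over (distance of any of eyepiece, oil_bottle, slide_box, flask, tissue_box from where it was at the start of the episode above 0.025 m or angle between any of eyepiece, oil_bottle, slide_box, flask, tissue_box's own z axis and vertical above 0.5 rad).
It also fails if it takes over 102 s, if anything falls off the work surface, if the arm or the gripper's body presses on something with over 40 N, if the wrist force passes 120 N, or if a joint passes its speed limit or range.

## Working session

There is one attempt and no reset: what is moved stays moved. The work goes in short steps, Python scripts to look and compute and a tool call to move; the robot and the scene stay as the last step left them, time stands still between calls to the robot, and variables do not carry over. Pictures are saved under pics/ and viewed, and the job is handed in when it is done.

Besides the shell and the picture viewer there is one more tool, called after "Request:" as a command line: name --argument value ..., lists and objects as JSON in quotes. send_rows: Moves the arm, as the interface text tells. Its arguments: {"type":"object","properties":{"plan":{"type":"array","items":{"type":"object","properties":{"rotation":{"type":"array","items":{"type":"number"}},"slide":{"type":"array","items":{"type":"number"}},"grip":{"type":"number"}}}},"squeeze":{"type":"number"}},"required":["plan"]}

```bash
mkdir -p pics; cat > h.py <<'E'
import numpy as np, cv2
from cell import env
E
python3 - <<'E'
from h import *
s=env.observe()
print(env.pinch_z,{k:np.round(v,3) for k,v in s.items()})
for n in ("top","side","wrist"):
    d=env.snapshot(n); cv2.imwrite(f"pics/{n}0.png",cv2.resize(d["pixels"][:,:,::-1],None,fx=1.5,fy=1.5,interpolation=cv2.INTER_CUBIC))
    np.savez(n+"0.npz",**d); print(n,d["mtx"].tolist(),d["k1"],d["rvec"],d["tvec"])
E
```

```text
0.0187 {'time_s': np.float64(0.0), 'joint_positions': array([-1.372,  0.246,  1.559,  0.   ,  1.339, -0.174]), 'joint_vel': array([ 0.003,  0.001, -0.   ,  0.002,  0.002, -0.001]), 'joint_torque': array([ 0.0000e+00, -4.2950e+01, -3.2613e+01, -0.0000e+00,  5.0000e-03,
        0.0000e+00]), 'ee_pos': array([ 0.237, -0.605,  0.23 ]), 'ee_rot': array([ 0.983,  0.185,  0.   , -0.001]), 'force': array([-0.337, -0.142,  0.5  ]), 'moment': array([ 0.009, -0.063, -0.05 ]), 'gripper_width': np.float64(0.085)}
top [[378.38665643581857, 0.0, 264.35289140611053], [0.0, 378.38665643581857, 200.85586242005346], [0.0, 0.0, 1.0]] -0.05612960926410488 [ 2.16841757 -2.14235058  0.09114025] [0.01723917 0.58022784 1.12775989]
side [[371.4535068055694, 0.0, 255.63119349040878], [0.0, 371.4535068055694, 198.69515844856713], [0.0, 0.0, 1.0]] -0.04712273287423051 [ 1.99730636 -0.85116953  0.43806934] [-0.39867073  0.2566773   0.54533657]
wrist [[307.8599168087568, 0.0, 250.7233418559945], [0.0, 307.8599168087568, 190.02707967987922], [0.0, 0.0, 1.0]] -0.03116391613548983 [-2.36094626  1.6114358   0.27023536] [-0.64907439 -0.04318291  0.38055277]
```

View pics/top0.png

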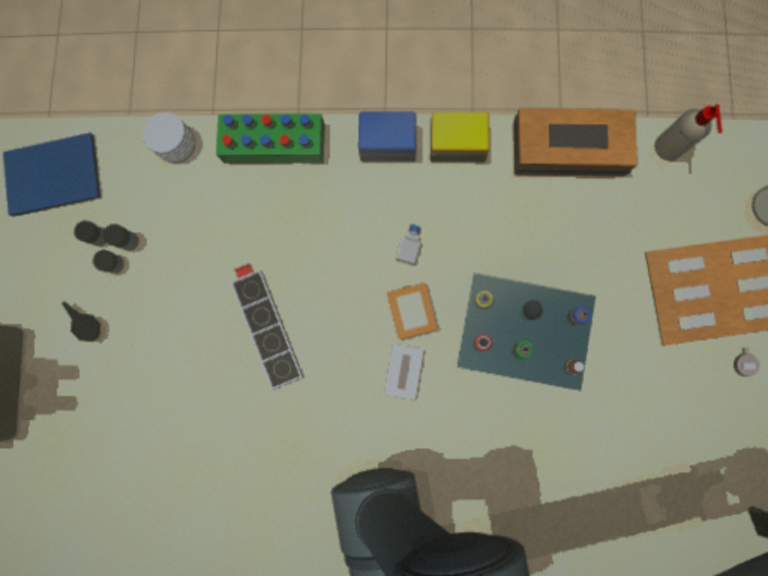

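View pics/side0.png

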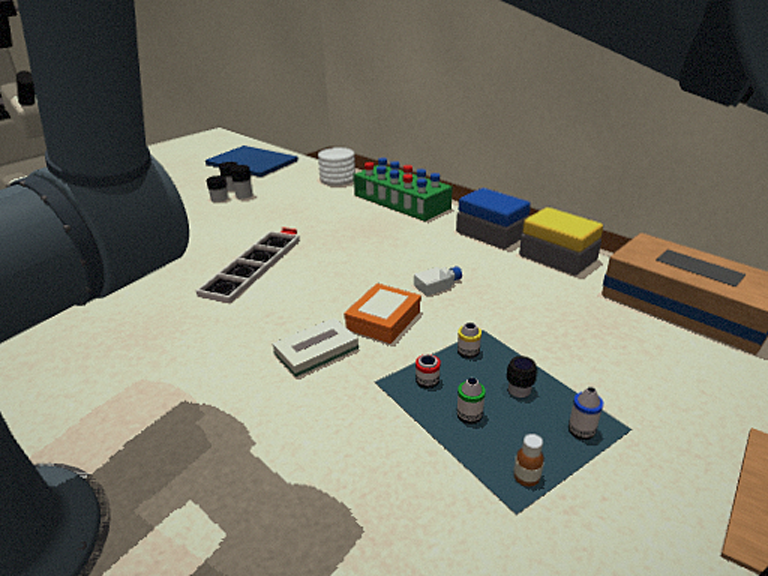

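View pics/wrist0.png

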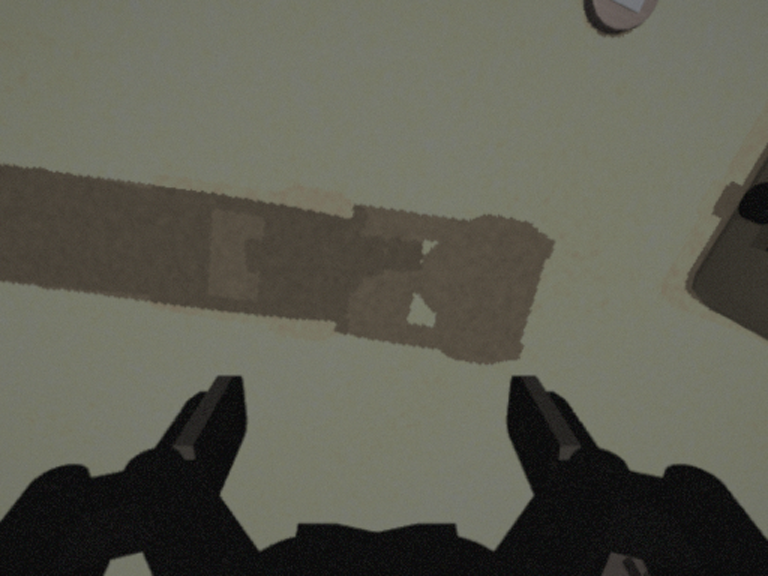

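The top view at 1.5x shows the tray from (240,270) to (300,385), with its red tab at (244,270). The mat is at about (460–595, 275–390). On it are yellow (484,299), red (483,342), green (524,350), blue (579,316), the eyepiece (533,310) and the bottle (575,367). I'll zoom in for measurement.

```bash
python3 - <<'E'
from h import *
T=np.load("top0.npz")["pixels"][:,:,::-1];S=np.load("side0.npz")["pixels"][:,:,::-1]
c=lambda im,x,y,w,h,f,n:cv2.imwrite("pics/"+n,cv2.resize(im[y:y+h,x:x+w],None,fx=f,fy=f,interpolation=cv2.INTER_CUBIC))
c(T,300,178,100,85,8,"ctop_mat.png");c(T,148,170,60,90,6,"ctop_tray.png");c(S,245,205,180,140,4.4,"cside_mat.png")
E
```

```text
(no output)
```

View pics/ctop_mat.png

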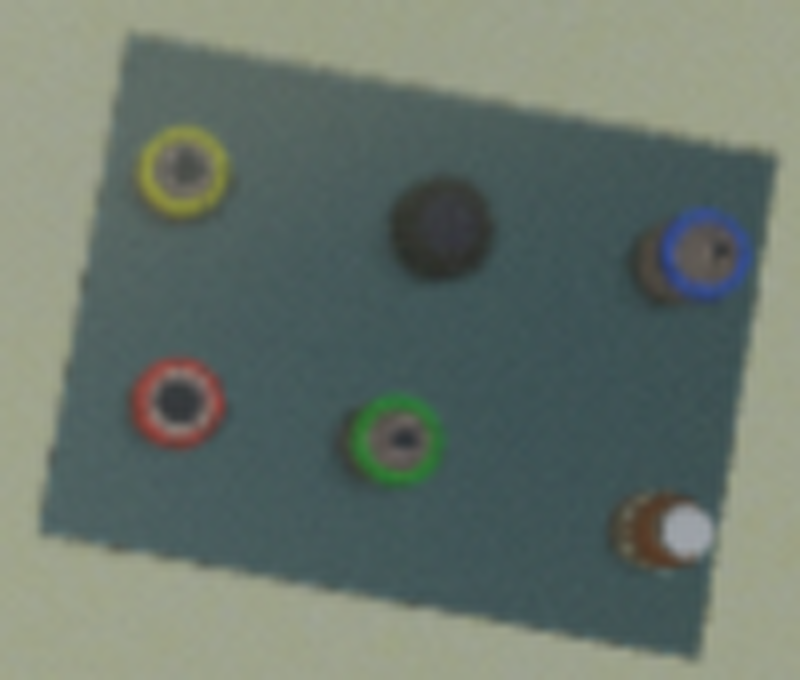

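View pics/ctop_tray.png

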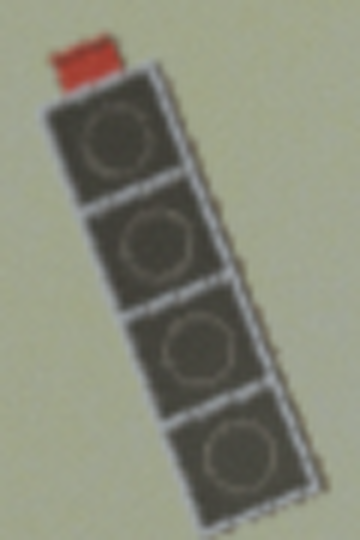

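View pics/cside_mat.png

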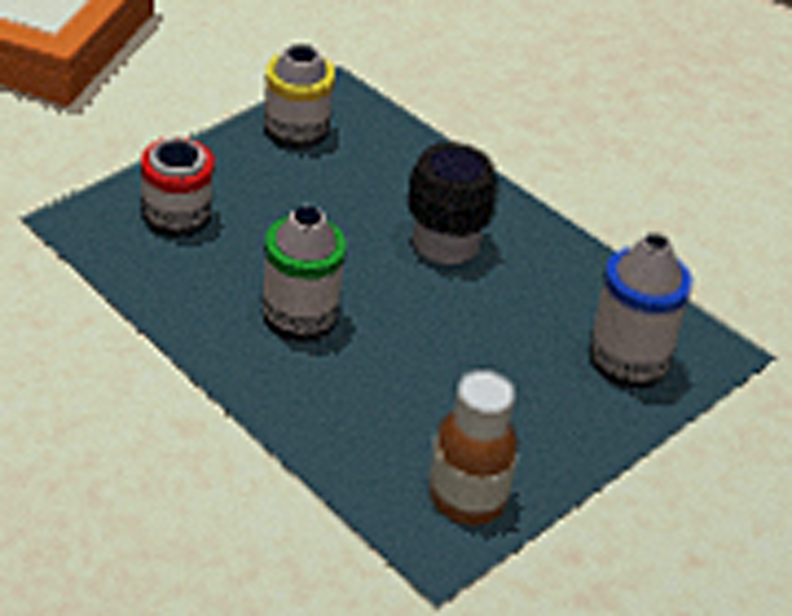

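```bash
cat >> h.py <<'E'
def px2w(d,uv,z):
    R=cv2.Rodrigues(np.array(d["rvec"]))[0];t=np.array(d["tvec"]);K=np.array(d["mtx"])
    p=cv2.undistortPoints(np.array([[uv]],float),K,np.array([float(d["k1"]),0,0,0,0]))[0,0]
    r=R.T@np.array([p[0],p[1],1]);c=-R.T@t
    return c+r*(z-c[2])/r[2]
E
python3 - <<'E'
from h import *
T=np.load("top0.npz");S=np.load("side0.npz")
f=lambda u,f,o:(u+.5)/f-.5+o
for n,u,v,z in [("red",179,403,34),("yel",184,171,37),("gre",397,440,44),("blu",706,254,50),("eye",442,230,46),("bot",688,530,58)]:
    print(n,"top",np.round(px2w(T,(f(u,8,300),f(v,8,178)),z/1e3),4))
for n,u,v,z in [("red",179,153,38),("yel",302,53,48),("gre",308,214,58),("blu",656,241,68),("bot",486,389,58)]:
    print(n,"side",np.round(px2w(S,(f(u,4.4,245),f(v,4.4,205)),z/1e3),4))
P=[]
for u,v in [(118,140),(157,243),(199,349),(240,455)]:
    P.append(px2w(T,(f(u,6,148),f(v,6,170)),.004)); print(np.round(P[-1],4))
P=np.array(P);d=P[3]-P[0];print(np.linalg.norm(d)/.18,np.degrees(np.arctan2(d[1],d[0])),P.mean(0))
for d in (T,S):
    R=cv2.Rodrigues(d["rvec"])[0]; print(-R.T@d["tvec"])
s=env.observe();W=np.load("wrist0.npz");R=cv2.Rodrigues(W["rvec"])[0]
from scipy.spatial.transform import Rotation as Ro
print(Ro.from_quat(s["ee_rot"]).as_matrix().round(3)); print(-R.T@W["tvec"])
E
```

```text
red top [ 0.4991 -0.1513  0.034 ]
yel top [ 0.5872 -0.153   0.037 ]
gre top [ 0.4858 -0.2317  0.044 ]
blu top [ 0.5565 -0.3474  0.05  ]
eye top [ 0.5648 -0.249   0.046 ]
bot top [ 0.4534 -0.3363  0.058 ]
red side [ 0.5014 -0.1495  0.038 ]
yel side [ 0.589 -0.151  0.048]
gre side [ 0.488  -0.2298  0.058 ]
blu side [ 0.5575 -0.3454  0.068 ]
bot side [ 0.4549 -0.3342  0.058 ]
[0.6049 0.3334 0.004 ]
[0.5505 0.3104 0.004 ]
[0.4952 0.2861 0.004 ]
[0.4405 0.2626 0.004 ]
0.9946112111710701 -156.70243437506826 [0.52277939 0.29815226 0.004     ]
[ 0.45600394 -0.00289725  1.1835776 ]
[ 0.05799086 -0.51762744  0.50091162]
[[ 0.931  0.364 -0.   ]
 [ 0.364 -0.931  0.001]
 [ 0.    -0.001 -1.   ]]
[ 0.31314192 -0.57532292  0.37273103]
```

Top and side views agree within about 2 mm, so I'll use their mean. The tool's present yaw already puts the jaws across the tray (2° off), so it can stay as it is. I'll move towards the mat and use the wrist camera to confirm.

Request:
send_rows --plan '[{"slide":[0.03,-0.01,0],"rotation":[0,0,0.0],"grip":60},{"slide":[0.04,-0.015,0],"rotation":[0,0,0],"grip":60},{"slide":[0.04,-0.015,0],"rotation":[0,0,0],"grip":60},{"slide":[0.04,-0.015,0],"rotation":[0,0,0],"grip":60},{"slide":[0.04,-0.015,0],"rotation":[0,0,0],"grip":60},{"slide":[0.04,-0.015,0],"rotation":[0,0,0],"grip":60},{"slide":[0.04,-0.015,0],"rotation":[0,0,0],"grip":60},{"slide":[0.03,-0.01,0],"rotation":[0,0,0],"grip":60},{"slide":[0,0,0],"rotation":[0,0,0],"grip":60},{"slide":[0,0,0],"rotation":[0,0,0],"grip":60}]' --squeeze 40

```text
time_s: 1.4
ee_pos: [0.4756, -0.3939, 0.231]
ee_rot: [0.983, 0.185, -0.0, -0.0]
force: [-0.3, -0.1, 0.1]
gripper_width: 0.0513
```

```bash
cat >> h.py <<'E'
from scipy.spatial.transform import Rotation as Ro
def go(target):
    s=env.observe();R=Ro.from_quat(s["ee_rot"]).as_matrix()
    print("t",round(float(s["time_s"]),2),"pos",np.round(s["ee_pos"],4),"w",round(float(s["gripper_width"]),4),"F",np.round(s["force"],2))
    print("to go in tool axes (fresh R)",np.round(R.T@(np.array(target)-s["ee_pos"]),4), "tilt axes",np.round(R[:,2],4),"jaw",np.round(R[:,1],4),"q",np.round(s["joint_positions"],3))
def pic(n,f,name=None):
    d=env.snapshot(n); np.savez(f+".npz",**d); cv2.imwrite(f"pics/{f}.png",cv2.resize(d["pixels"][:,:,::-1],None,fx=1.5,fy=1.5,interpolation=cv2.INTER_CUBIC))
    return d
def w2px(d,P):
    return cv2.projectPoints(np.array(P,float).reshape(-1,3),np.array(d["rvec"]),np.array(d["tvec"]),np.array(d["mtx"]),np.array([float(d["k1"]),0,0,0,0]))[0][:,0]
E
python3 - <<'E'
from h import *
go([.557,-.3465,.2])
d=pic("wrist","w1")
print((w2px(d,[[.557,-.3465,.05],[.4869,-.2308,.044],[.5003,-.1504,.034],[.588,-.152,.037]])*1.5).round(1))
E
```

```text
t 1.4 pos [ 0.4756 -0.3939  0.231 ] w 0.0513 F [-0.33 -0.11  0.14]
to go in tool axes (fresh R) [ 0.093  -0.0145  0.031 ] tilt axes [-6.e-04  1.e-04 -1.e+00] jaw [ 3.641e-01 -9.314e-01 -3.000e-04] q [-0.875  0.171  1.644 -0.     1.327  0.323]
[[354.1 110. ]
 [162.1 147.2]
 [ 60.3  85. ]
 [ 84.2 -53.4]]
```

View pics/w1.png

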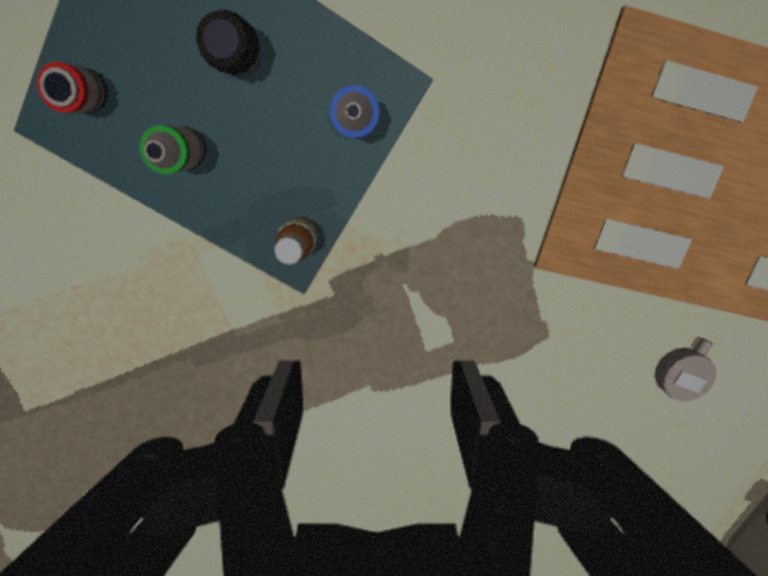

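The wrist view has the blue ring at (355,112), predicted at (354,110), so the estimates hold. Next is the blue grasp, with the tips 16 mm above its foot.

Request:
send_rows --plan '[{"slide":[0.031,-0.005,0],"rotation":[0,0,0],"grip":60},{"slide":[0.031,-0.005,0],"rotation":[0,0,0],"grip":60},{"slide":[0.031,-0.0045,0],"rotation":[0,0,0],"grip":60},{"slide":[0,0,0.04],"rotation":[0,0,0],"grip":60},{"slide":[0,0,0.04],"rotation":[0,0,0],"grip":60},{"slide":[0,0,0.03],"rotation":[0,0,0],"grip":60},{"slide":[0,0,0],"rotation":[0,0,0],"grip":60},{"slide":[0,0,0],"rotation":[0,0,0],"grip":60}]'

```text
time_s: 2.45
ee_pos: [0.5577, -0.3475, 0.1229]
ee_rot: [0.983, 0.185, 0.001, 0.001]
force: [-0.5, -0.7, 0.5]
gripper_width: 0.0512
```

```bash
python3 - <<'E'
from h import *
go([.557,-.3465,.018])
d=pic("wrist","w2")
print((w2px(d,[[.557,-.3465,.05]])*1.5).round(1))
E
```

```text
t 2.45 pos [ 0.5577 -0.3475  0.1229] w 0.0512 F [-0.51 -0.72  0.5 ]
to go in tool axes (fresh R) [-0.0004 -0.0014  0.1049] tilt axes [ 0.0017 -0.0015 -1.    ] jaw [ 0.3633 -0.9317  0.002 ] q [-0.729  0.37   1.612 -0.     1.158  0.47 ]
[[373.3 301.6]]
```

View pics/w2.png

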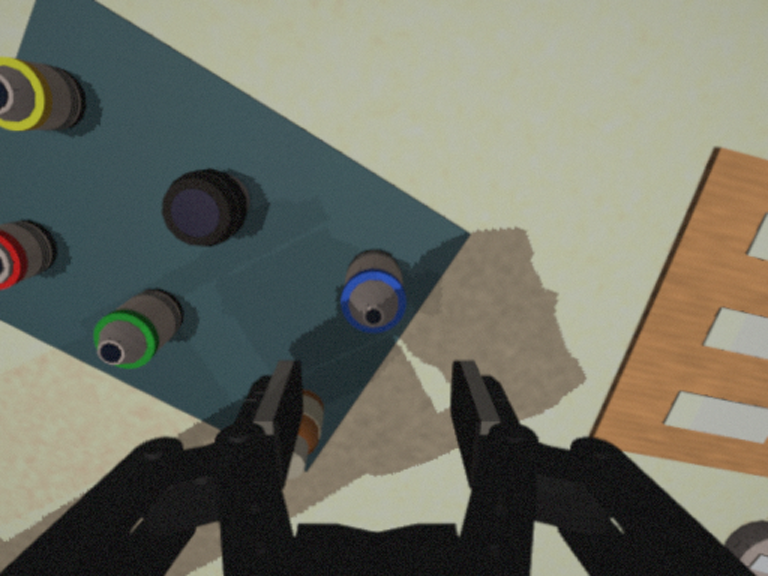

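Blue's ring sits at (374,301), as predicted, between the jaws. I'll descend and close.

Request:
send_rows --plan '[{"slide":[0,-0.001,0.03],"rotation":[0,0,0],"grip":60},{"slide":[0,0,0.03],"rotation":[0,0,0],"grip":60},{"slide":[0,0,0.03],"rotation":[0,0,0],"grip":60},{"slide":[0,0,0.015],"rotation":[0,0,0],"grip":60},{"slide":[0,0,0],"rotation":[0,0,0],"grip":60},{"slide":[0,0,0],"rotation":[0,0,0],"grip":20},{"slide":[0,0,0],"rotation":[0,0,0],"grip":20},{"slide":[0,0,0],"rotation":[0,0,0],"grip":20},{"slide":[0,0,0],"rotation":[0,0,0],"grip":20}]' --squeeze 40

```text
time_s: 3.62
ee_pos: [0.5582, -0.3463, 0.0184]
ee_rot: [0.983, 0.185, 0.001, 0.001]
force: [0.0, 0.3, 6.1]
gripper_width: 0.0309
```

```bash
python3 - <<'E'
from h import *
go([.557,-.3465,.018])
E
```

```text
t 3.62 pos [ 0.5582 -0.3463  0.0184] w 0.0309 F [0.02 0.28 6.12]
to go in tool axes (fresh R) [-0.0012 -0.0003  0.0004] tilt axes [ 0.0025 -0.0021 -1.    ] jaw [ 0.3643 -0.9313  0.0029] q [-0.728  0.514  1.636  0.     0.989  0.47 ]
```

Blue is held (31 mm opening). Lift, then carry.

Request:
send_rows --plan '[{"slide":[0,0,-0.01],"rotation":[0,0,0],"grip":20},{"slide":[0,0,-0.03],"rotation":[0,0,0],"grip":20},{"slide":[0,0,-0.04],"rotation":[0,0,0],"grip":20},{"slide":[0,0,-0.04],"rotation":[0,0,0],"grip":20},{"slide":[0,0,-0.02],"rotation":[0,0,0],"grip":20},{"slide":[0.003,-0.02,0],"rotation":[0,0,0],"grip":20},{"slide":[0.006,-0.03,0],"rotation":[0,0,0],"grip":20},{"slide":[0.007,-0.04,0],"rotation":[0,0,0],"grip":20},{"slide":[0.007,-0.04,0],"rotation":[0,0,0],"grip":20},{"slide":[0.007,-0.04,0],"rotation":[0,0,0],"grip":20}]'

```text
time_s: 4.88
ee_pos: [0.5219, -0.1744, 0.1551]
ee_rot: [0.983, 0.185, -0.001, -0.001]
force: [0.8, -0.5, -2.5]
gripper_width: 0.0308
```

Request:
send_rows --plan '[{"slide":[0.007,-0.04,0],"rotation":[0,0,0],"grip":20},{"slide":[0.007,-0.04,0],"rotation":[0,0,0],"grip":20},{"slide":[0.007,-0.04,0],"rotation":[0,0,0],"grip":20},{"slide":[0.007,-0.04,0],"rotation":[0,0,0],"grip":20},{"slide":[0.007,-0.04,0],"rotation":[0,0,0],"grip":20},{"slide":[0.007,-0.04,0],"rotation":[0,0,0],"grip":20},{"slide":[0.007,-0.04,0],"rotation":[0,0,0],"grip":20},{"slide":[0.007,-0.03,0],"rotation":[0,0,0],"grip":20},{"slide":[0.005,-0.02,0],"rotation":[0,0,0],"grip":20},{"slide":[0,0,0],"rotation":[0,0,0],"grip":20}]'

```text
time_s: 6.12
ee_pos: [0.4586, 0.1543, 0.1554]
ee_rot: [0.982, 0.187, -0.001, -0.0]
force: [-0.4, -0.1, -1.9]
gripper_width: 0.0309
```

```bash
python3 - <<'E'
from h import *
go([.4412,.2634,.022])
d=pic("wrist","w3")
E
```

```text
t 6.12 pos [0.4586 0.1543 0.1554] w 0.0309 F [-0.37 -0.13 -1.95]
to go in tool axes (fresh R) [ 0.0241 -0.1078  0.1334] tilt axes [-2.e-03 -3.e-04 -1.e+00] jaw [ 3.665e-01 -9.304e-01 -5.000e-04] q [ 0.09  -0.064  2.036 -0.     1.172  1.285]
```

View pics/w3.png

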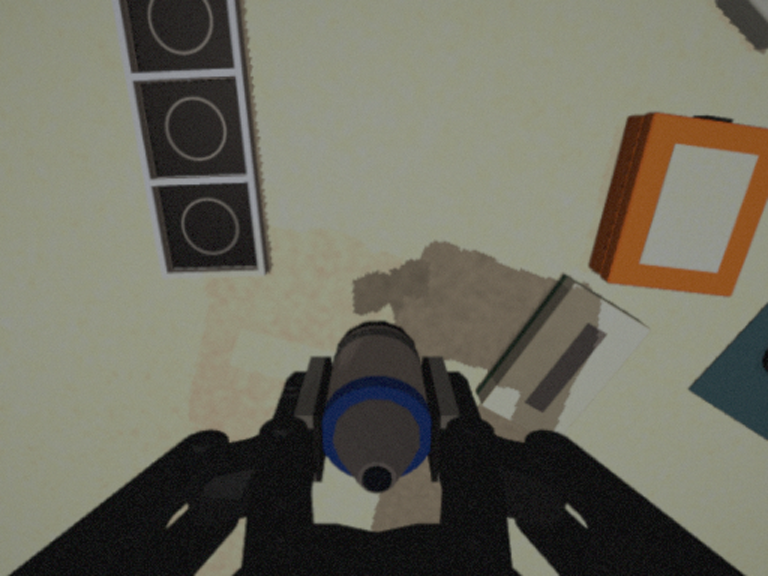

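Blue hangs upright in the jaws. The blue bay's ring is at (209,226), green's at (196,128) and yellow's at (181,16). I'll check these against the tray estimate.

```bash
python3 - <<'E'
from h import *
d=np.load("w3.npz")
for u,v in [(209,226),(196,128),(181,16)]: print(px2w(d,((u+.5)/1.5-.5,(v+.5)/1.5-.5),.004).round(4))
E
```

```text
[0.4392 0.2631 0.004 ]
[0.4949 0.2863 0.004 ]
[0.551 0.31  0.004]
```

Request:
send_rows --plan '[{"slide":[0.006,-0.025,0],"rotation":[0,0,0],"grip":20},{"slide":[0.006,-0.03,0],"rotation":[0,0,0],"grip":20},{"slide":[0.006,-0.03,0],"rotation":[0,0,0],"grip":20},{"slide":[0.006,-0.022,0],"rotation":[0,0,0],"grip":20},{"slide":[0,0,0.02],"rotation":[0,0,0],"grip":20},{"slide":[0,0,0.03],"rotation":[0,0,0],"grip":20},{"slide":[0,0,0.03],"rotation":[0,0,0],"grip":20},{"slide":[0,0,0],"rotation":[0,0,0],"grip":20},{"slide":[0,0,0],"rotation":[0,0,0],"grip":20}]'

```text
time_s: 7.3
ee_pos: [0.444, 0.2616, 0.0773]
ee_rot: [0.983, 0.185, 0.001, -0.0]
force: [0.7, 0.7, -0.7]
gripper_width: 0.0307
```

```bash
python3 - <<'E'
from h import *
go([.4412,.2634,.022])
d=pic("wrist","w4")
E
```

```text
t 7.3 pos [0.444  0.2616 0.0773] w 0.0307 F [ 0.72  0.73 -0.74]
to go in tool axes (fresh R) [-0.002  -0.0027  0.0553] tilt axes [ 1.4e-03  3.0e-04 -1.0e+00] jaw [ 3.635e-01 -9.316e-01  2.000e-04] q [ 0.312  0.133  1.998 -0.     1.01   1.511]
```

View pics/w4.png

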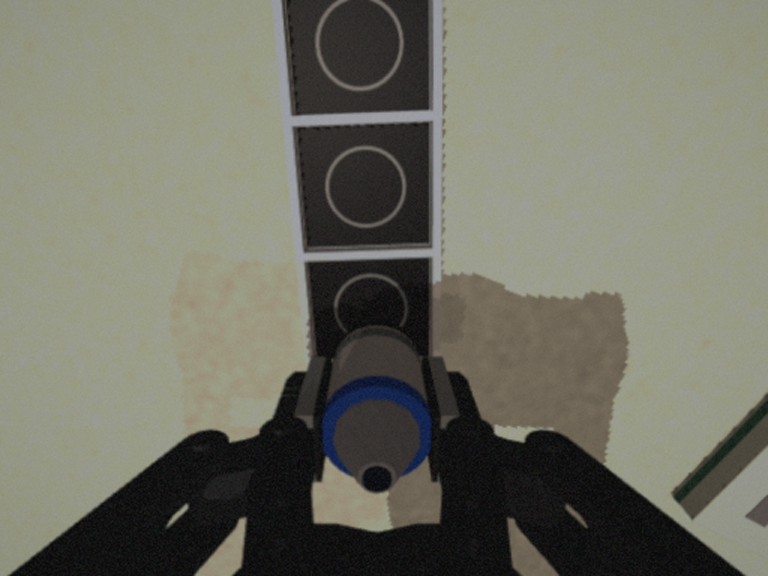

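Request:
send_rows --plan '[{"slide":[-0.002,-0.002,0.02],"rotation":[0,0,0],"grip":20},{"slide":[-0.001,-0.001,0.02],"rotation":[0,0,0],"grip":20},{"slide":[0,0,0.01],"rotation":[0,0,0],"grip":20},{"slide":[0,0,0.004],"rotation":[0,0,0],"grip":20},{"slide":[0,0,0],"rotation":[0,0,0],"grip":20},{"slide":[0,0,0],"rotation":[0,0,0],"grip":20}]'

```text
time_s: 8.1
ee_pos: [0.4399, 0.2638, 0.0231]
ee_rot: [0.983, 0.185, 0.001, -0.0]
force: [-0.5, -0.1, -2.0]
gripper_width: 0.0309
```

```bash
python3 - <<'E'
from h import *
go([.4405,.263,.0204])
E
```

```text
t 8.1 pos [0.4399 0.2638 0.0231] w 0.0309 F [-0.5  -0.14 -1.99]
to go in tool axes (fresh R) [0.0003 0.0009 0.0027] tilt axes [ 1.5e-03  5.0e-04 -1.0e+00] jaw [ 3.642e-01 -9.313e-01  1.000e-04] q [0.319 0.229 2.012 0.    0.899 1.517]
```

Request:
send_rows --plan '[{"slide":[0,0,0.0015],"rotation":[0,0,0],"grip":20},{"slide":[0,0,0.001],"rotation":[0,0,0],"grip":20},{"slide":[0,0,0],"rotation":[0,0,0],"grip":20},{"slide":[0,0,0],"rotation":[0,0,0],"grip":20}]'

```text
time_s: 8.6
ee_pos: [0.4395, 0.2637, 0.0204]
ee_rot: [0.983, 0.185, 0.0, 0.0]
force: [-2.7, -0.7, 5.6]
gripper_width: 0.0313
```

The force went from -2 to +5.6 N, so the foot is on the floor. Release and retreat.

Request:
send_rows --plan '[{"slide":[0,0,0],"rotation":[0,0,0],"grip":50},{"slide":[0,0,0],"rotation":[0,0,0],"grip":56},{"slide":[0,0,0],"rotation":[0,0,0],"grip":60},{"slide":[0,0,-0.01],"rotation":[0,0,0],"grip":60},{"slide":[0,0,-0.03],"rotation":[0,0,0],"grip":60},{"slide":[0,0,-0.04],"rotation":[0,0,0],"grip":60},{"slide":[0,0,-0.04],"rotation":[0,0,0],"grip":60},{"slide":[0,0,-0.03],"rotation":[0,0,0],"grip":60},{"slide":[0,0,0],"rotation":[0,0,0],"grip":60}]'

```text
time_s: 9.72
ee_pos: [0.4411, 0.2642, 0.1732]
ee_rot: [0.983, 0.185, 0.003, -0.0]
force: [0.3, 0.6, -0.1]
gripper_width: 0.0513
```

```bash
python3 - <<'E'
from h import *
go([.4869,-.2308,.0150])
d=pic("wrist","w5")
E
```

```text
t 9.72 pos [0.4411 0.2642 0.1732] w 0.0513 F [ 0.27  0.59 -0.12]
to go in tool axes (fresh R) [-0.1388  0.4777  0.1574] tilt axes [ 0.0066  0.0022 -1.    ] jaw [ 3.643e-01 -9.313e-01  4.000e-04] q [ 0.319 -0.017  1.955  0.     1.197  1.517]
```

View pics/w5.png

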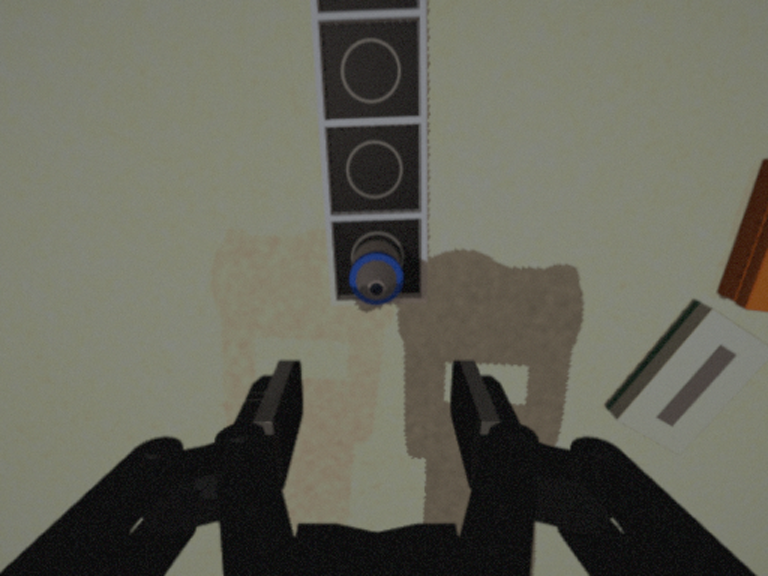

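Blue stands upright in its bay: ring at (376,278), foot around the floor ring. Green is next.

Request:
send_rows --plan '[{"slide":[-0.009,0.03,0],"rotation":[0,0,0],"grip":60},{"slide":[-0.014,0.05,0],"rotation":[0,0,0],"grip":60},{"slide":[-0.014,0.05,0],"rotation":[0,0,0],"grip":60},{"slide":[-0.014,0.05,0],"rotation":[0,0,0],"grip":60},{"slide":[-0.014,0.05,0],"rotation":[0,0,0],"grip":60},{"slide":[-0.014,0.05,0],"rotation":[0,0,0],"grip":60},{"slide":[-0.014,0.05,0],"rotation":[0,0,0],"grip":60},{"slide":[-0.014,0.05,0],"rotation":[0,0,0],"grip":60},{"slide":[-0.014,0.05,0],"rotation":[0,0,0],"grip":60},{"slide":[-0.012,0.035,0],"rotation":[0,0,0],"grip":60}]'

```text
time_s: 11.02
ee_pos: [0.4837, -0.2195, 0.1678]
ee_rot: [0.983, 0.185, -0.001, -0.001]
force: [0.7, 0.5, 0.1]
gripper_width: 0.0511
```

Request:
send_rows --plan '[{"slide":[-0.006,0.013,0.03],"rotation":[0,0,0],"grip":60},{"slide":[0,0,0.03],"rotation":[0,0,0],"grip":60},{"slide":[0,0,0],"rotation":[0,0,0],"grip":60},{"slide":[0,0,0],"rotation":[0,0,0],"grip":60}]'

```text
time_s: 11.52
ee_pos: [0.4839, -0.2321, 0.1099]
ee_rot: [0.983, 0.185, -0.0, -0.0]
force: [0.6, -0.9, -0.1]
gripper_width: 0.0512
```

```bash
python3 - <<'E'
from h import *
go([.4869,-.2308,.0150])
d=pic("wrist","w6")
print((w2px(d,[[.4869,-.2308,.044]])*1.5).round(1))
E
```

```text
t 11.53 pos [ 0.4839 -0.2321  0.1099] w 0.0512 F [ 0.65 -0.87 -0.14]
to go in tool axes (fresh R) [ 0.0033 -0.0001  0.0949] tilt axes [-2.e-04  1.e-04 -1.e+00] jaw [ 3.645e-01 -9.312e-01 -2.000e-04] q [-0.659  0.129  1.931  0.     1.082  0.539]
[[375.9 299.7]]
```

View pics/w6.png

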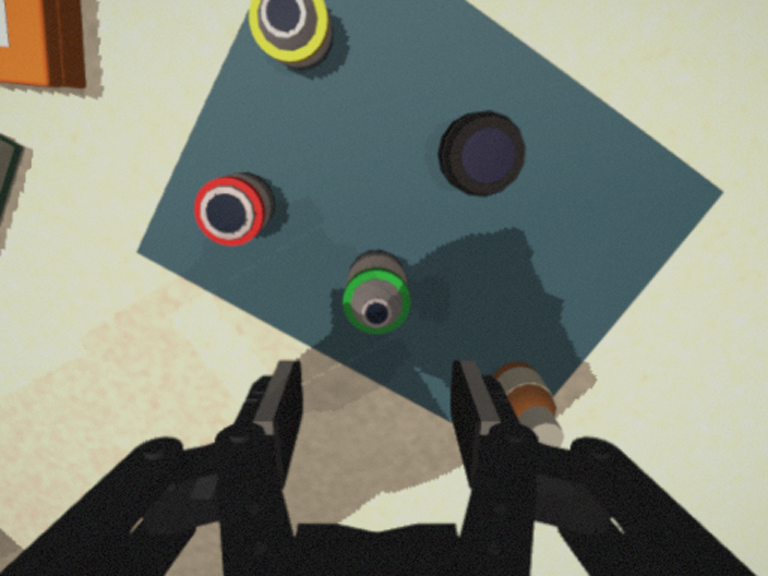

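Green's ring is at (377,300), as predicted and centred between the jaws. The bottle is well outside the finger. Descend and close.

Request:
send_rows --plan '[{"slide":[0.003,0,0.03],"rotation":[0,0,0],"grip":60},{"slide":[0,0,0.03],"rotation":[0,0,0],"grip":60},{"slide":[0,0,0.025],"rotation":[0,0,0],"grip":60},{"slide":[0,0,0.01],"rotation":[0,0,0],"grip":60},{"slide":[0,0,0],"rotation":[0,0,0],"grip":60},{"slide":[0,0,0],"rotation":[0,0,0],"grip":20},{"slide":[0,0,0],"rotation":[0,0,0],"grip":20},{"slide":[0,0,0],"rotation":[0,0,0],"grip":20},{"slide":[0,0,0],"rotation":[0,0,0],"grip":20}]' --squeeze 40

```text
time_s: 12.7
ee_pos: [0.4877, -0.2318, 0.0164]
ee_rot: [0.983, 0.185, 0.001, 0.001]
force: [0.3, 1.1, 6.8]
gripper_width: 0.0308
```

```bash
python3 - <<'E'
from h import *
go([.4955,.2867,.16])
E
```

```text
t 12.7 pos [ 0.4877 -0.2318  0.0164] w 0.0308 F [0.29 1.11 6.83]
to go in tool axes (fresh R) [ 0.1963 -0.4798 -0.1443] tilt axes [ 0.0022 -0.0014 -1.    ] jaw [ 0.3642 -0.9313  0.0021] q [-0.654  0.295  1.944  0.     0.9    0.544]
```

Request:
send_rows --plan '[{"slide":[0,0,-0.01],"rotation":[0,0,0],"grip":20},{"slide":[0,0,-0.03],"rotation":[0,0,0],"grip":20},{"slide":[0,0,-0.04],"rotation":[0,0,0],"grip":20},{"slide":[0,0,-0.04],"rotation":[0,0,0],"grip":20},{"slide":[0,0,-0.025],"rotation":[0,0,0],"grip":20},{"slide":[0.008,-0.02,0],"rotation":[0,0,0],"grip":20},{"slide":[0.012,-0.03,0],"rotation":[0,0,0],"grip":20},{"slide":[0.016,-0.04,0],"rotation":[0,0,0],"grip":20},{"slide":[0.016,-0.04,0],"rotation":[0,0,0],"grip":20},{"slide":[0.016,-0.04,0],"rotation":[0,0,0],"grip":20}]'

```text
time_s: 13.95
ee_pos: [0.4862, -0.0452, 0.1578]
ee_rot: [0.983, 0.185, -0.001, -0.001]
force: [-0.0, 0.7, -3.1]
gripper_width: 0.0309
```

Request:
send_rows --plan '[{"slide":[0.016,-0.04,0],"rotation":[0,0,0],"grip":20},{"slide":[0.016,-0.04,0],"rotation":[0,0,0],"grip":20},{"slide":[0.016,-0.04,0],"rotation":[0,0,0],"grip":20},{"slide":[0.016,-0.04,0],"rotation":[0,0,0],"grip":20},{"slide":[0.016,-0.04,0],"rotation":[0,0,0],"grip":20},{"slide":[0.016,-0.04,0],"rotation":[0,0,0],"grip":20},{"slide":[0.016,-0.04,0],"rotation":[0,0,0],"grip":20},{"slide":[0.01,-0.02,0],"rotation":[0,0,0],"grip":20},{"slide":[0.006,-0.01,0],"rotation":[0,0,0],"grip":20},{"slide":[0,0,0],"rotation":[0,0,0],"grip":20}]'

```text
time_s: 15.2
ee_pos: [0.4933, 0.2875, 0.1587]
ee_rot: [0.983, 0.186, -0.001, 0.0]
force: [0.0, -0.5, -2.1]
gripper_width: 0.0308
```

```bash
python3 - <<'E'
from h import *
go([.4955,.2867,.0184])
E
```

```text
t 15.2 pos [0.4933 0.2875 0.1587] w 0.0308 F [ 0.01 -0.47 -2.08]
to go in tool axes (fresh R) [0.0021 0.0016 0.1403] tilt axes [-1.9e-03 -8.0e-04 -1.0e+00] jaw [ 3.653e-01 -9.309e-01  1.000e-04] q [ 0.329  0.14   1.818 -0.     1.185  1.526]
```

Request:
send_rows --plan '[{"slide":[0.002,0.0015,0.02],"rotation":[0,0,0],"grip":20},{"slide":[0,0,0.035],"rotation":[0,0,0],"grip":20},{"slide":[0,0,0.035],"rotation":[0,0,0],"grip":20},{"slide":[0,0,0.03],"rotation":[0,0,0],"grip":20},{"slide":[0,0,0.012],"rotation":[0,0,0],"grip":20},{"slide":[0,0,0.005],"rotation":[0,0,0],"grip":20},{"slide":[0,0,0],"rotation":[0,0,0],"grip":20},{"slide":[0,0,0],"rotation":[0,0,0],"grip":20}]'

```text
time_s: 16.2
ee_pos: [0.4977, 0.2869, 0.024]
ee_rot: [0.983, 0.185, 0.001, -0.0]
force: [-0.6, 0.2, -2.1]
gripper_width: 0.0309
```

```bash
python3 - <<'E'
from h import *
go([.4955,.2867,.0184])
E
```

```text
t 16.2 pos [0.4977 0.2869 0.024 ] w 0.0309 F [-0.6   0.18 -2.12]
to go in tool axes (fresh R) [-0.0021 -0.0006  0.0056] tilt axes [ 2.2e-03  7.0e-04 -1.0e+00] jaw [ 3.642e-01 -9.313e-01  1.000e-04] q [ 0.326  0.348  1.856 -0.     0.935  1.524]
```

Request:
send_rows --plan '[{"slide":[-0.002,0,0.002],"rotation":[0,0,0],"grip":20},{"slide":[0,0,0.002],"rotation":[0,0,0],"grip":20},{"slide":[0,0,0.001],"rotation":[0,0,0],"grip":20},{"slide":[0,0,0],"rotation":[0,0,0],"grip":20},{"slide":[0,0,0],"rotation":[0,0,0],"grip":20}]'

```text
time_s: 16.82
ee_pos: [0.4949, 0.2859, 0.0184]
ee_rot: [0.983, 0.185, -0.0, 0.0]
force: [-3.7, -0.4, 5.4]
gripper_width: 0.0308
```

Contact (+5.4 N). Release, retreat and carry on to red.

Request:
send_rows --plan '[{"slide":[0,0,0],"rotation":[0,0,0],"grip":50},{"slide":[0,0,0],"rotation":[0,0,0],"grip":56},{"slide":[0,0,0],"rotation":[0,0,0],"grip":60},{"slide":[0,0,-0.01],"rotation":[0,0,0],"grip":60},{"slide":[0,0,-0.03],"rotation":[0,0,0],"grip":60},{"slide":[0,0,-0.04],"rotation":[0,0,0],"grip":60},{"slide":[0,0,-0.04],"rotation":[0,0,0],"grip":60},{"slide":[0,0,-0.03],"rotation":[0,0,0],"grip":60},{"slide":[0,0,0],"rotation":[0,0,0],"grip":60}]'

```text
time_s: 17.95
ee_pos: [0.4968, 0.2866, 0.1715]
ee_rot: [0.983, 0.185, 0.003, -0.0]
force: [-0.5, 0.2, 0.4]
gripper_width: 0.0513
```

```bash
python3 - <<'E'
from h import *
go([.5003,-.1504,.1])
d=pic("wrist","w7")
E
```

```text
t 17.95 pos [0.4968 0.2866 0.1715] w 0.0513 F [-0.47  0.2   0.38]
to go in tool axes (fresh R) [-0.1565  0.4082  0.0706] tilt axes [ 0.0067  0.0022 -1.    ] jaw [ 3.643e-01 -9.313e-01  3.000e-04] q [ 0.326  0.126  1.809 -0.     1.2    1.523]
```

View pics/w7.png

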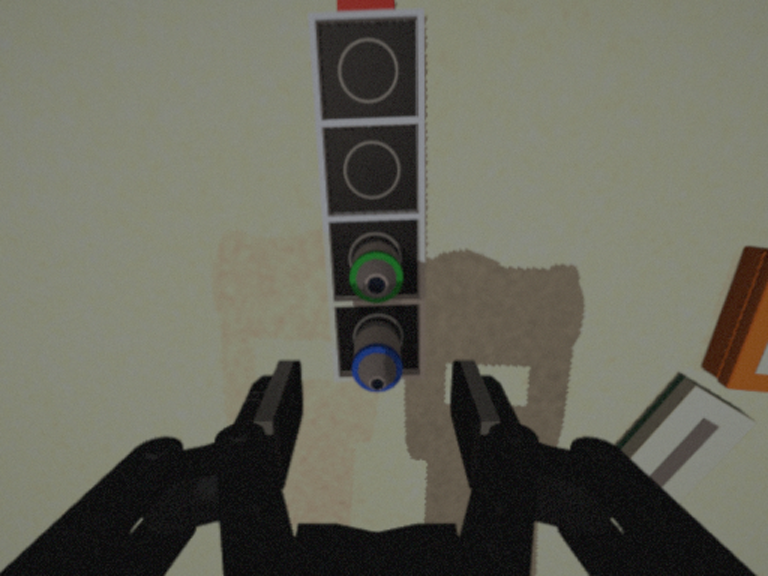

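Green (376,276) and blue (377,368) stand on their rings. The two free bays and the red tab are at the top of the picture. Next is red.

Request:
send_rows --plan '[{"slide":[-0.012,0.03,0],"rotation":[0,0,0],"grip":60},{"slide":[-0.017,0.045,0],"rotation":[0,0,0],"grip":60},{"slide":[-0.017,0.045,0],"rotation":[0,0,0],"grip":60},{"slide":[-0.017,0.045,0],"rotation":[0,0,0],"grip":60},{"slide":[-0.017,0.045,0],"rotation":[0,0,0],"grip":60},{"slide":[-0.017,0.045,0],"rotation":[0,0,0],"grip":60},{"slide":[-0.017,0.045,0],"rotation":[0,0,0],"grip":60},{"slide":[-0.017,0.045,0],"rotation":[0,0,0],"grip":60},{"slide":[-0.015,0.038,0],"rotation":[0,0,0],"grip":60},{"slide":[-0.01,0.025,0.01],"rotation":[0,0,0],"grip":60}]'

```text
time_s: 19.25
ee_pos: [0.4976, -0.1526, 0.1566]
ee_rot: [0.983, 0.185, -0.0, -0.0]
force: [-0.1, 0.1, -1.1]
gripper_width: 0.0514
```

Request:
send_rows --plan '[{"slide":[0,0,0.03],"rotation":[0,0,0],"grip":60},{"slide":[0,0,0.025],"rotation":[0,0,0],"grip":60},{"slide":[0,0,0],"rotation":[0,0,0],"grip":60},{"slide":[0,0,0],"rotation":[0,0,0],"grip":60}]'

```text
time_s: 19.75
ee_pos: [0.4982, -0.1509, 0.1029]
ee_rot: [0.983, 0.185, -0.0, -0.0]
force: [0.3, -0.4, 0.5]
gripper_width: 0.0511
```

```bash
python3 - <<'E'
from h import *
go([.5003,-.1504,.0125])
d=pic("wrist","w8")
print((w2px(d,[[.5003,-.1504,.034]])*1.5).round(1))
E
```

```text
t 19.75 pos [ 0.4982 -0.1509  0.1029] w 0.0511 F [ 0.29 -0.39  0.51]
to go in tool axes (fresh R) [0.0021 0.0003 0.0904] tilt axes [-2.e-04  1.e-04 -1.e+00] jaw [ 3.643e-01 -9.313e-01 -2.000e-04] q [-0.512  0.103  1.975 -0.     1.064  0.686]
[[376.7 299.8]]
```

View pics/w8.png

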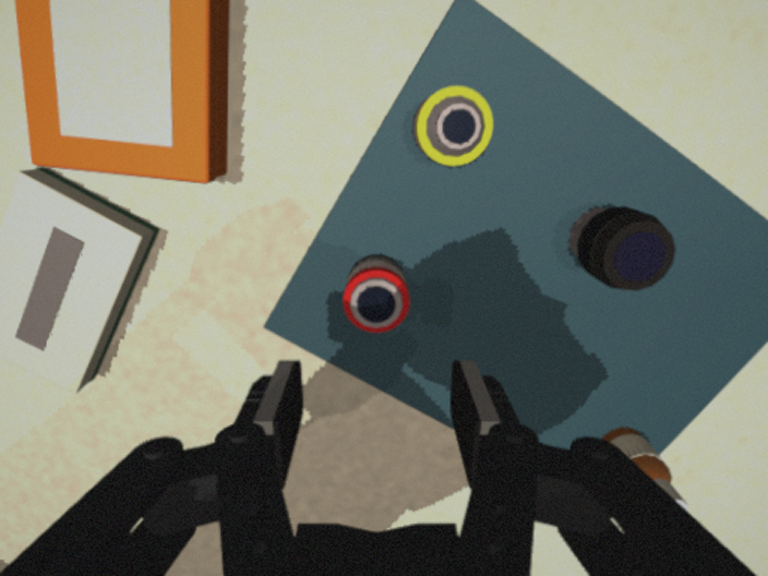

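Red's ring is at (377,300), as predicted. Descend and close, with the tips about 11 mm above its foot.

Request:
send_rows --plan '[{"slide":[0.002,0,0.03],"rotation":[0,0,0],"grip":60},{"slide":[0,0,0.03],"rotation":[0,0,0],"grip":60},{"slide":[0,0,0.02],"rotation":[0,0,0],"grip":60},{"slide":[0,0,0.0105],"rotation":[0,0,0],"grip":60},{"slide":[0,0,0],"rotation":[0,0,0],"grip":60},{"slide":[0,0,0],"rotation":[0,0,0],"grip":20},{"slide":[0,0,0],"rotation":[0,0,0],"grip":20},{"slide":[0,0,0],"rotation":[0,0,0],"grip":20},{"slide":[0,0,0],"rotation":[0,0,0],"grip":20}]' --squeeze 40

```text
time_s: 20.92
ee_pos: [0.5012, -0.1508, 0.0137]
ee_rot: [0.983, 0.185, 0.001, 0.001]
force: [-0.4, 1.0, 5.6]
gripper_width: 0.0308
```

```bash
python3 - <<'E'
from h import *
go([.6055,.334,.15])
E
```

```text
t 20.93 pos [ 0.5012 -0.1508  0.0137] w 0.0308 F [-0.37  1.01  5.55]
to go in tool axes (fresh R) [ 0.2739 -0.4132 -0.1366] tilt axes [ 0.0023 -0.0012 -1.    ] jaw [ 0.3642 -0.9313  0.002 ] q [-0.509  0.268  1.986  0.     0.885  0.689]
```

Request:
send_rows --plan '[{"slide":[0,0,-0.01],"rotation":[0,0,0],"grip":20},{"slide":[0,0,-0.03],"rotation":[0,0,0],"grip":20},{"slide":[0,0,-0.04],"rotation":[0,0,0],"grip":20},{"slide":[0,0,-0.04],"rotation":[0,0,0],"grip":20},{"slide":[0,0,-0.02],"rotation":[0,0,0],"grip":20},{"slide":[0.014,-0.02,0],"rotation":[0,0,0],"grip":20},{"slide":[0.02,-0.03,0],"rotation":[0,0,0],"grip":20},{"slide":[0.024,-0.036,0],"rotation":[0,0,0],"grip":20},{"slide":[0.024,-0.036,0],"rotation":[0,0,0],"grip":20},{"slide":[0.024,-0.036,0],"rotation":[0,0,0],"grip":20}]'

```text
time_s: 22.18
ee_pos: [0.541, 0.037, 0.1525]
ee_rot: [0.983, 0.185, -0.0, 0.0]
force: [0.7, 0.4, -1.4]
gripper_width: 0.0309
```

Request:
send_rows --plan '[{"slide":[0.024,-0.036,0],"rotation":[0,0,0],"grip":20},{"slide":[0.024,-0.036,0],"rotation":[0,0,0],"grip":20},{"slide":[0.024,-0.036,0],"rotation":[0,0,0],"grip":20},{"slide":[0.024,-0.036,0],"rotation":[0,0,0],"grip":20},{"slide":[0.024,-0.036,0],"rotation":[0,0,0],"grip":20},{"slide":[0.024,-0.036,0],"rotation":[0,0,0],"grip":20},{"slide":[0.015,-0.024,0],"rotation":[0,0,0],"grip":20},{"slide":[0.009,-0.015,0],"rotation":[0,0,0],"grip":20},{"slide":[0,0,0],"rotation":[0,0,0],"grip":20},{"slide":[0,0,0],"rotation":[0,0,0],"grip":20}]'

```text
time_s: 23.42
ee_pos: [0.6047, 0.3332, 0.1522]
ee_rot: [0.983, 0.185, -0.0, 0.0]
force: [0.1, 0.9, -1.4]
gripper_width: 0.0305
```

```bash
python3 - <<'E'
from h import *
go([.6055,.334,.0157])
E
```

```text
t 23.43 pos [0.6047 0.3332 0.1522] w 0.0305 F [ 0.07  0.86 -1.38]
to go in tool axes (fresh R) [ 0.0011 -0.0005  0.1365] tilt axes [-5.e-04 -6.e-04 -1.e+00] jaw [ 3.635e-01 -9.316e-01  3.000e-04] q [ 0.34   0.41   1.501 -0.     1.231  1.539]
```

Request:
send_rows --plan '[{"slide":[0,0,0.02],"rotation":[0,0,0],"grip":20},{"slide":[0,0,0.035],"rotation":[0,0,0],"grip":20},{"slide":[0,0,0.035],"rotation":[0,0,0],"grip":20},{"slide":[0,0,0.026],"rotation":[0,0,0],"grip":20},{"slide":[0,0,0.012],"rotation":[0,0,0],"grip":20},{"slide":[0,0,0.004],"rotation":[0,0,0],"grip":20},{"slide":[0,0,0],"rotation":[0,0,0],"grip":20},{"slide":[0,0,0],"rotation":[0,0,0],"grip":20}]'

```text
time_s: 24.42
ee_pos: [0.6057, 0.3346, 0.0217]
ee_rot: [0.983, 0.185, 0.001, -0.0]
force: [-0.1, -0.4, -0.9]
gripper_width: 0.0307
```

```bash
python3 - <<'E'
from h import *
go([.6055,.334,.0157])
E
```

```text
t 24.43 pos [0.6057 0.3346 0.0217] w 0.0307 F [-0.14 -0.4  -0.94]
to go in tool axes (fresh R) [-0.0004  0.0004  0.006 ] tilt axes [ 2.3e-03  8.0e-04 -1.0e+00] jaw [ 3.642e-01 -9.313e-01  1.000e-04] q [0.341 0.576 1.536 0.    1.027 1.539]
```

Request:
send_rows --plan '[{"slide":[0,0,0.003],"rotation":[0,0,0],"grip":20},{"slide":[0,0,0.001],"rotation":[0,0,0],"grip":20},{"slide":[0,0,0.001],"rotation":[0,0,0],"grip":20},{"slide":[0,0,0],"rotation":[0,0,0],"grip":20},{"slide":[0,0,0],"rotation":[0,0,0],"grip":20}]'

```text
time_s: 25.05
ee_pos: [0.6049, 0.3343, 0.0158]
ee_rot: [0.983, 0.185, 0.0, 0.0]
force: [-2.9, -1.0, 3.8]
gripper_width: 0.0306
```

Contact (+3.8 N). Release and go for yellow.

Request:
send_rows --plan '[{"slide":[0,0,0],"rotation":[0,0,0],"grip":50},{"slide":[0,0,0],"rotation":[0,0,0],"grip":56},{"slide":[0,0,0],"rotation":[0,0,0],"grip":60},{"slide":[0,0,-0.01],"rotation":[0,0,0],"grip":60},{"slide":[0,0,-0.03],"rotation":[0,0,0],"grip":60},{"slide":[0,0,-0.04],"rotation":[0,0,0],"grip":60},{"slide":[0,0,-0.04],"rotation":[0,0,0],"grip":60},{"slide":[0,0,-0.03],"rotation":[0,0,0],"grip":60},{"slide":[0,0,0],"rotation":[0,0,0],"grip":60}]'

```text
time_s: 26.18
ee_pos: [0.6068, 0.335, 0.1697]
ee_rot: [0.983, 0.185, 0.004, -0.001]
force: [0.5, -0.3, -0.0]
gripper_width: 0.051
```

```bash
python3 - <<'E'
from h import *
go([.588,-.152,.1])
d=pic("wrist","w9")
E
```

```text
t 26.18 pos [0.6068 0.335  0.1697] w 0.051 F [ 0.46 -0.32 -0.04]
to go in tool axes (fresh R) [-0.1955  0.4467  0.0684] tilt axes [ 0.0071  0.0025 -1.    ] jaw [ 3.643e-01 -9.313e-01  2.000e-04] q [0.341 0.393 1.489 0.    1.252 1.539]
```

View pics/w9.png

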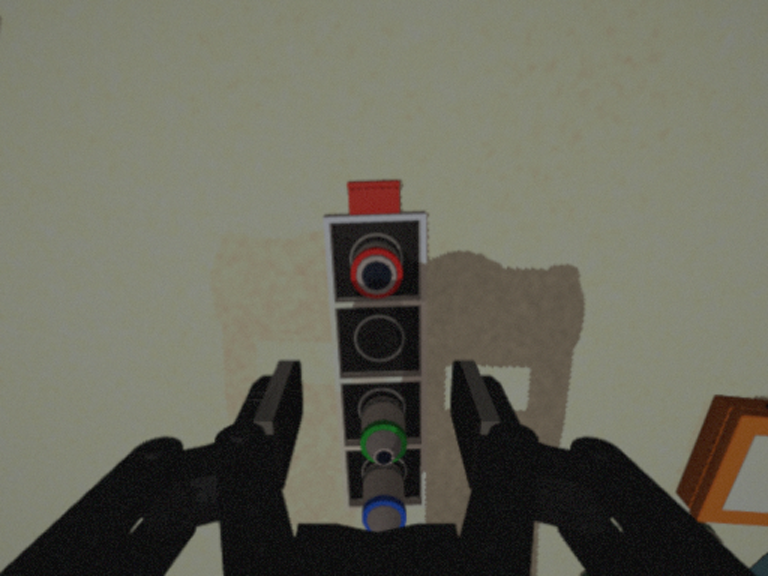

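Red (377,272) stands next to the tab and the yellow bay at (380,337) is free. Moving to yellow.

Request:
send_rows --plan '[{"slide":[-0.013,0.03,0],"rotation":[0,0,0],"grip":60},{"slide":[-0.021,0.048,0],"rotation":[0,0,0],"grip":60},{"slide":[-0.021,0.048,0],"rotation":[0,0,0],"grip":60},{"slide":[-0.021,0.048,0],"rotation":[0,0,0],"grip":60},{"slide":[-0.021,0.048,0],"rotation":[0,0,0],"grip":60},{"slide":[-0.021,0.048,0],"rotation":[0,0,0],"grip":60},{"slide":[-0.021,0.048,0],"rotation":[0,0,0],"grip":60},{"slide":[-0.021,0.048,0],"rotation":[0,0,0],"grip":60},{"slide":[-0.021,0.048,0],"rotation":[0,0,0],"grip":60},{"slide":[-0.015,0.033,0],"rotation":[0,0,0],"grip":60}]'

```text
time_s: 27.48
ee_pos: [0.5837, -0.1552, 0.1632]
ee_rot: [0.983, 0.185, -0.001, -0.001]
force: [-0.2, 0.5, -0.2]
gripper_width: 0.0514
```

Request:
send_rows --plan '[{"slide":[0,0,0.03],"rotation":[0,0,0],"grip":60},{"slide":[0,0,0.025],"rotation":[0,0,0],"grip":60},{"slide":[0,0,0],"rotation":[0,0,0],"grip":60},{"slide":[0,0,0],"rotation":[0,0,0],"grip":60}]'

```text
time_s: 27.98
ee_pos: [0.5851, -0.1533, 0.1104]
ee_rot: [0.983, 0.185, -0.0, -0.0]
force: [0.8, -0.3, -0.3]
gripper_width: 0.0511
```

```bash
python3 - <<'E'
from h import *
go([.588,-.152,.0135])
d=pic("wrist","w10")
print((w2px(d,[[.588,-.152,.037]])*1.5).round(1))
E
```

```text
t 27.98 pos [ 0.5851 -0.1533  0.1104] w 0.0511 F [ 0.81 -0.26 -0.25]
to go in tool axes (fresh R) [ 0.0032 -0.0002  0.0969] tilt axes [-2.e-04  1.e-04 -1.e+00] jaw [ 3.644e-01 -9.312e-01 -2.000e-04] q [-0.444  0.277  1.756  0.     1.109  0.754]
[[375.6 294.6]]
```

View pics/w10.png

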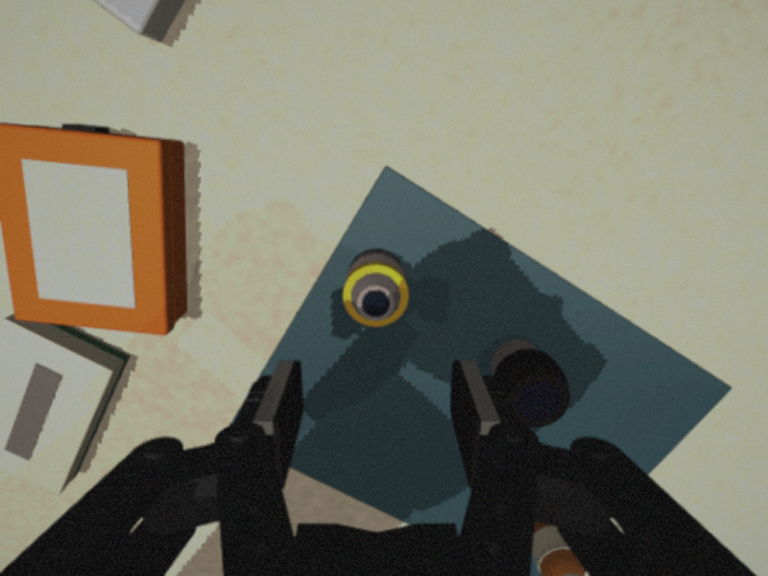

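Yellow's ring is at (376,295), as predicted. The eyepiece is about 98 mm away, clear of the finger. Descend and close.

Request:
send_rows --plan '[{"slide":[0.003,0,0.03],"rotation":[0,0,0],"grip":60},{"slide":[0,0,0.03],"rotation":[0,0,0],"grip":60},{"slide":[0,0,0.025],"rotation":[0,0,0],"grip":60},{"slide":[0,0,0.012],"rotation":[0,0,0],"grip":60},{"slide":[0,0,0],"rotation":[0,0,0],"grip":60},{"slide":[0,0,0],"rotation":[0,0,0],"grip":20},{"slide":[0,0,0],"rotation":[0,0,0],"grip":20},{"slide":[0,0,0],"rotation":[0,0,0],"grip":20},{"slide":[0,0,0],"rotation":[0,0,0],"grip":20}]' --squeeze 40

```text
time_s: 29.15
ee_pos: [0.5892, -0.1529, 0.0151]
ee_rot: [0.983, 0.185, 0.001, 0.001]
force: [-0.4, 0.8, 5.7]
gripper_width: 0.0304
```

```bash
python3 - <<'E'
from h import *
go([.5505,.3103,.15])
E
```

```text
t 29.15 pos [ 0.5892 -0.1529  0.0151] w 0.0304 F [-0.35  0.84  5.7 ]
to go in tool axes (fresh R) [ 0.133  -0.4452 -0.1356] tilt axes [ 0.0028 -0.0012 -1.    ] jaw [ 0.3642 -0.9313  0.0021] q [-0.44   0.429  1.766  0.     0.944  0.758]
```

Request:
send_rows --plan '[{"slide":[0,0,-0.01],"rotation":[0,0,0],"grip":20},{"slide":[0,0,-0.03],"rotation":[0,0,0],"grip":20},{"slide":[0,0,-0.04],"rotation":[0,0,0],"grip":20},{"slide":[0,0,-0.04],"rotation":[0,0,0],"grip":20},{"slide":[0,0,-0.02],"rotation":[0,0,0],"grip":20},{"slide":[0.006,-0.02,0],"rotation":[0,0,0],"grip":20},{"slide":[0.01,-0.03,0],"rotation":[0,0,0],"grip":20},{"slide":[0.012,-0.04,0],"rotation":[0,0,0],"grip":20},{"slide":[0.012,-0.04,0],"rotation":[0,0,0],"grip":20},{"slide":[0.012,-0.04,0],"rotation":[0,0,0],"grip":20}]'

```text
time_s: 30.4
ee_pos: [0.5721, 0.0276, 0.1506]
ee_rot: [0.983, 0.186, -0.002, -0.001]
force: [0.5, 0.0, -1.1]
gripper_width: 0.0308
```

Request:
send_rows --plan '[{"slide":[0.012,-0.04,0],"rotation":[0,0,0],"grip":20},{"slide":[0.012,-0.04,0],"rotation":[0,0,0],"grip":20},{"slide":[0.012,-0.04,0],"rotation":[0,0,0],"grip":20},{"slide":[0.012,-0.04,0],"rotation":[0,0,0],"grip":20},{"slide":[0.012,-0.04,0],"rotation":[0,0,0],"grip":20},{"slide":[0.011,-0.04,0],"rotation":[0,0,0],"grip":20},{"slide":[0.006,-0.023,0],"rotation":[0,0,0],"grip":20},{"slide":[0.004,-0.012,0],"rotation":[0,0,0],"grip":20},{"slide":[0,0,0],"rotation":[0,0,0],"grip":20},{"slide":[0,0,0],"rotation":[0,0,0],"grip":20}]'

```text
time_s: 31.65
ee_pos: [0.5494, 0.3097, 0.1527]
ee_rot: [0.983, 0.185, -0.001, 0.0]
force: [-0.5, -0.9, -1.7]
gripper_width: 0.0307
```

```bash
python3 - <<'E'
from h import *
go([.5505,.3103,.0171])
E
```

```text
t 31.65 pos [0.5494 0.3097 0.1527] w 0.0307 F [-0.55 -0.9  -1.75]
to go in tool axes (fresh R) [ 0.0013 -0.0002  0.1356] tilt axes [-1.e-03 -6.e-04 -1.e+00] jaw [ 3.636e-01 -9.316e-01  2.000e-04] q [ 0.334  0.28   1.666 -0.     1.197  1.533]
```

Request:
send_rows --plan '[{"slide":[0,0,0.02],"rotation":[0,0,0],"grip":20},{"slide":[0,0,0.035],"rotation":[0,0,0],"grip":20},{"slide":[0,0,0.035],"rotation":[0,0,0],"grip":20},{"slide":[0,0,0.025],"rotation":[0,0,0],"grip":20},{"slide":[0,0,0.012],"rotation":[0,0,0],"grip":20},{"slide":[0,0,0.004],"rotation":[0,0,0],"grip":20},{"slide":[0,0,0],"rotation":[0,0,0],"grip":20},{"slide":[0,0,0],"rotation":[0,0,0],"grip":20}]'

```text
time_s: 32.65
ee_pos: [0.5506, 0.3108, 0.0235]
ee_rot: [0.983, 0.185, 0.001, -0.0]
force: [-0.1, 0.2, -0.6]
gripper_width: 0.0306
```

```bash
python3 - <<'E'
from h import *
go([.5505,.3103,.0171])
E
```

```text
t 32.65 pos [0.5506 0.3108 0.0235] w 0.0306 F [-0.14  0.18 -0.58]
to go in tool axes (fresh R) [-0.0003  0.0004  0.0064] tilt axes [ 2.1e-03  7.0e-04 -1.0e+00] jaw [ 3.642e-01 -9.313e-01  1.000e-04] q [ 0.335  0.46   1.702 -0.     0.977  1.533]
```

Request:
send_rows --plan '[{"slide":[0,0,0.003],"rotation":[0,0,0],"grip":20},{"slide":[0,0,0.0015],"rotation":[0,0,0],"grip":20},{"slide":[0,0,0.001],"rotation":[0,0,0],"grip":20},{"slide":[0,0,0],"rotation":[0,0,0],"grip":20},{"slide":[0,0,0],"rotation":[0,0,0],"grip":20}]'

```text
time_s: 33.28
ee_pos: [0.5497, 0.3106, 0.0171]
ee_rot: [0.983, 0.185, -0.0, -0.0]
force: [-2.6, -0.5, 3.8]
gripper_width: 0.0308
```

Contact. Release and retreat, backing off so the camera sees the whole tray.

Request:
send_rows --plan '[{"slide":[0,0,0],"rotation":[0,0,0],"grip":50},{"slide":[0,0,0],"rotation":[0,0,0],"grip":56},{"slide":[0,0,0],"rotation":[0,0,0],"grip":60},{"slide":[0,0,-0.01],"rotation":[0,0,0],"grip":60},{"slide":[0,0,-0.03],"rotation":[0,0,0],"grip":60},{"slide":[0,0,-0.04],"rotation":[0,0,0],"grip":60},{"slide":[0,0,-0.04],"rotation":[0,0,0],"grip":60},{"slide":[0,0,-0.03],"rotation":[0,0,0],"grip":60},{"slide":[0,0,0],"rotation":[0,0,0],"grip":60}]'

```text
time_s: 34.4
ee_pos: [0.5516, 0.3113, 0.1709]
ee_rot: [0.983, 0.185, 0.004, -0.001]
force: [0.1, -1.2, -1.0]
gripper_width: 0.0517
```

Request:
send_rows --plan '[{"slide":[-0.02,0,-0.02],"rotation":[0,0,0],"grip":60},{"slide":[-0.03,0,-0.02],"rotation":[0,0,0],"grip":60},{"slide":[-0.03,0,0],"rotation":[0,0,0],"grip":60},{"slide":[-0.03,0,0],"rotation":[0,0,0],"grip":60},{"slide":[-0.02,0,0],"rotation":[0,0,0],"grip":60},{"slide":[0,0,0],"rotation":[0,0,0],"grip":60},{"slide":[0,0,0],"rotation":[0,0,0],"grip":60}]'

```text
time_s: 35.28
ee_pos: [0.4289, 0.2632, 0.2064]
ee_rot: [0.983, 0.185, -0.0, 0.0]
force: [0.3, 0.9, -0.7]
gripper_width: 0.0513
```

```bash
python3 - <<'E'
from h import *
go([.5505,.3103,.0171])
d=pic("wrist","w11");pic("side","s11")
c=np.array([.523,.2985]);a=np.array([-.918,-.396])
for n,y,z in (("red",-.09,.036),("yel",-.03,.039),("gre",.03,.046),("blu",.09,.052)):
    p=c+a*y; print(n,(w2px(d,[[*p,z]])*1.5).round(0), (w2px(d,[[*p,.004]])*1.5).round(0))
E
```

```text
t 35.27 pos [0.4289 0.2632 0.2064] w 0.0513 F [ 0.25  0.91 -0.68]
to go in tool axes (fresh R) [0.1305 0.0004 0.1892] tilt axes [-4.e-04 -1.e-04 -1.e+00] jaw [ 0.3641 -0.9314 -0.    ] q [ 0.325 -0.079  1.95   0.     1.271  1.523]
red [[373. -69.]] [[373. -49.]]
yel [[377.  44.]] [[377.  53.]]
gre [[380. 147.]] [[379. 144.]]
blu [[383. 242.]] [[382. 227.]]
```

View pics/w11.png

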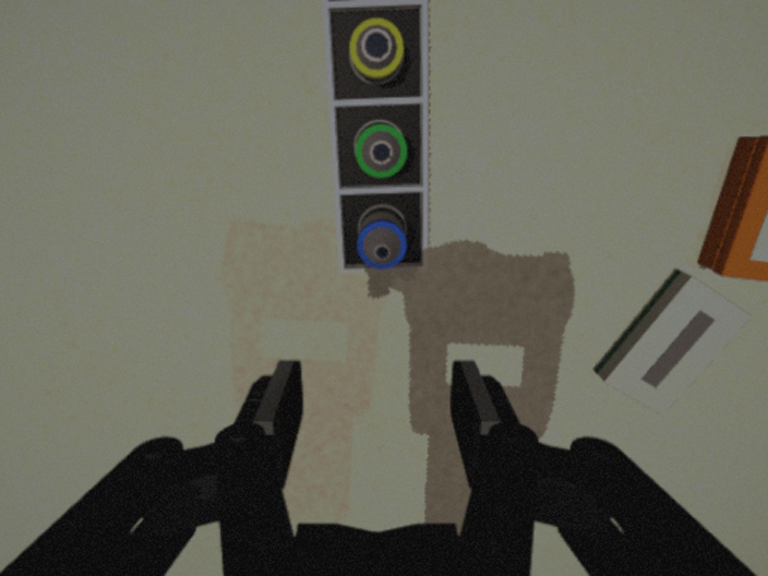

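View pics/s11.png

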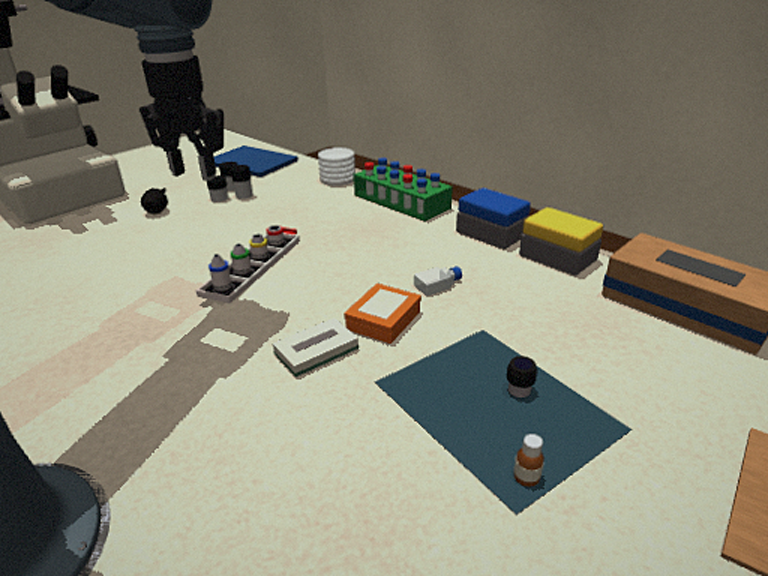

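The wrist view has the rings at yellow (376,49), green (381,151) and blue (382,245), within 5 px (about 3 mm) of the bay centres. The side view shows all four upright in order, red by the tab. The eyepiece (521,377), bottle (530,460), slide box, flask and tissue box are where they started. The arm is clear, so I'll hand in.

```bash
python3 -c "
from h import *
print(env.finish_job())"
```

```text
the job is handed in; nothing more can be done
None
```

All four objectives are in the tray in order of length: red next to the pull tab, then yellow, green and blue at the far end. I handed the job in at about 35 s; it reported no verdict.

- **Setting down:** Each objective was lowered until the force showed contact with the bay floor (about 4 to 6 N). It was released only then, so none was dropped.
- **Position:** The last wrist picture shows yellow, green and blue upright, each within about 3 mm of its bay centre. Red was out of that picture. An earlier wrist view and the last side view show it standing in the bay by the tab.
- **Other items:** In the last side view the eyepiece, oil bottle, slide box, flask and tissue box are where they started. I judged this by eye rather than measuring it.
- **Disagreements:** The top and side cameras differed by about 2 mm in position, so I used the mean, and the wrist camera agreed with it. No check failed.

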